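Find the rocking corner of the jig plate and shim it

ROBOT

A 6-joint arm with a two-finger parallel gripper is mounted at the origin on a cart in front of the work surface, level with it; the furniture and walls round the work are solid. World frame = base frame: x ahead of the robot, y to its left, z up, the work surface at z = 0. Lengths are in mm, angles in rad, forces in N, time in s.
With the tool pointing down it reaches from about 300 to 775 mm from the base axis. Payload 14.6 kg.
Tool frame: the origin (TCP) lies midway between the tips of the shut fingers; the grasp point (between the pads) lies manip.grasp_offset behind it (manip.grasp_offset is the distance from the TCP to the grasp point, in mm); z points along the fingers, y is the direction in which the jaws open and shut (so a half turn about z gives the same grasp; the last joint's range is limited). The gripper opens to 94 mm and grips with 3 to 60 N. Pads are 16 mm wide; open, the fingers measure 119 mm over their backs; the gripper's body (75 mm by 177 mm) begins 78 mm behind the grasp point.
Start: joints at [-1.408, 0.3, 1.521, -0, 1.321, -0.067], TCP at [125.274, -535.533, 205.446] pointing down, gripper open.
Joint ranges: [-3.03, 3.03], [-0.79, 2.21], [0.23, 2.52], [-1.04, 4.18], [0, 3.07], [-2.55, 2.55]. Speed limits (rad/s): [2.22, 2.22, 2.57, 3.14, 3.14, 3.14].

INTERFACE

Orientations are given as [roll, pitch, yaw] about the fixed x, y, z axes, in that order (R = Rz(yaw) Ry(pitch) Rx(roll)).
In Python, from cell import monitor, vision, order, manip gives the robot as it stands.
- The arm moves only by the shell command python3 -m jog 'ROWS' [FORCE]. ROWS is JSON, a list of rows, each a list of 7 numbers: the shift along the tool's x, y, z in cm, then the turn, a rotation vector about the tool's x, y, z in rad, then the opening in per cent of the stroke, from 0 (shut) to 100 (fully open). In form: [[tx, ty, tz, rx, ry, rz, jaw], ...]. A call has 1 to 8 rows; each row shifts and turns the commanded pose from where the row before left it, along the tool's axes as they then stand; what a row does not reach is not made up. A row lasts 1/10 s, in which the tool goes at most 50 mm and 8.59 degrees, less where a joint would pass 70% of its speed; a pose out of reach is approached as far as the arm can. A call is refused whole if a number of a shift passes 5 or a number of a turn 0.15, either way. A call with a gripper value outside its range is refused whole. The fingers move at their own pace and stop on an object; FORCE is the grip in N (left out, the last holds). Time passes only in rows, so rows that do not move let the fingers close. It gives the time, the measured TCP pose, the force and the opening at its end, in the units of the state.
- monitor.read_state(): the state, without advancing time (a new reading comes with each control period).
- vision.camera(name): name is "scene" or "top" or "wrist"; returns a dict with "color" (480x640x3 uint8, blue, green, red), "fx", "fy", "cx", "cy" (pixels), "cam_to_world" (4x4, takes a point from camera to world coordinates); the wrist camera has in their place "tool_from_camera" (4x4, takes a point from camera to tool coordinates, whose origin is the TCP and whose axes are the flange's). Camera axes: x right, y down, z forward; pixel columns grow to the right and rows downward; lengths in mm; the calibration is good to about 2 mm. A picture is of the moment at which its call begins: read the wrist's pose just before it. There is no depth.
- order.sign_off(): hands the job in, once; it reports no verdict.
The state is a dict: "clock": time; "joints": joint angles; "qd": joint speeds; "effort": joint torques, N m; "eef_pos": TCP position; "eef_rot": TCP orientation; "wrist_force": force on the tool from outside, world axes, zero at the start; "moment": the same for the moment, N m; "finger_gap": finger opening in mm.
Only numpy, scipy, OpenCV 4.12 (cv2) and the standard library are available. Lean on these libraries where they do the work, as an engineer would, in place of code of your own. Each camera call takes 0.05 s, during which the arm holds its last target.

TASK

The metal jig plate rocks at one corner: with closed fingertips, press down on the ringed spots at its corners until you find the one that gives, and push that one right down. Then press that corner's brass shim tab down flat. Leave the other three tabs standing; nothing is to be picked up, and the plate, the things on it and the things around it stay where they are.

Things in the scene. Friction and masses are not known exactly. Their poses are not given: they have to be found in the camera images.
- base: grey levelling base, 150 x 170 x 10 mm, fixed to the bench; origin at the centre of its underside on the bench, x away from the robot, y left, turned -0.05 to 0.3 rad. It carries four hidden supports, four slip pins and four brass shims, and six 20 mm guide pins that keep the plate from sliding.
- plate: loose square metal jig plate, 120 x 120 x 10 mm, about 0.5 kg, level on its supports; origin at the centre of its underside, top 34 mm above the bench. Three supports are rigid; one, at a corner that varies and cannot be told by eye, yields: pressed with about 3.5 N on its ring, that corner goes down about 5 mm to a stop, and springs back when let go. The other corners do not give.
- corner_near_left (a point): centre of the scribed ring (19 mm across) on the plate's top at its near left (toward the robot, its left, +y) corner, 14 mm in from both edges, straight above the support: the place to press. Moves with the plate.
- corner_near_right (a point): centre of the scribed ring (19 mm across) on the plate's top at its near right (toward the robot, its right, -y) corner, 14 mm in from both edges, straight above the support: the place to press. Moves with the plate.
- corner_far_left (a point): centre of the scribed ring (19 mm across) on the plate's top at its far left (away from the robot, its left, +y) corner, 14 mm in from both edges, straight above the support: the place to press. Moves with the plate.
- corner_far_right (a point): centre of the scribed ring (19 mm across) on the plate's top at its far right (away from the robot, its right, -y) corner, 14 mm in from both edges, straight above the support: the place to press. Moves with the plate.
- tab_near_left (a point): press point on the tab of the near left corner's brass shim: a strip 16 mm wide, 3 mm thick, hinged 13 mm above the bench under the plate's left edge. The tab reaches 56 mm outward from the hinge, standing aslant; this point is 46 mm out, on top, 44 mm above the bench when standing, 14 mm when flat (then 12 mm farther out). A lobe goes up under the plate.
- tab_near_right (a point): press point on the tab of the near right corner's brass shim: a strip 16 mm wide, 3 mm thick, hinged 13 mm above the bench under the plate's right edge. The tab reaches 56 mm outward from the hinge, standing aslant; this point is 46 mm out, on top, 44 mm above the bench when standing, 14 mm when flat (then 12 mm farther out). A lobe goes up under the plate.
- tab_far_left (a point): press point on the tab of the far left corner's brass shim: a strip 16 mm wide, 3 mm thick, hinged 13 mm above the bench under the plate's left edge. The tab reaches 56 mm outward from the hinge, standing aslant; this point is 46 mm out, on top, 44 mm above the bench when standing, 14 mm when flat (then 12 mm farther out). A lobe goes up under the plate.
- tab_far_right (a point): press point on the tab of the far right corner's brass shim: a strip 16 mm wide, 3 mm thick, hinged 13 mm above the bench under the plate's right edge. The tab reaches 56 mm outward from the hinge, standing aslant; this point is 46 mm out, on top, 44 mm above the bench when standing, 14 mm when flat (then 12 mm farther out). A lobe goes up under the plate.
- shim_near_left (a joint): angle of the near left shim, rad: 0 standing (starts 0 to 0.04), 0.7 pressed flat (level, its stop). Goes down under about 4 N at the press point and stays where it is left; flat, it holds the corner up.
- shim_near_right (a joint): angle of the near right shim, rad: 0 standing (starts 0 to 0.04), 0.7 pressed flat (level, its stop). Goes down under about 4 N at the press point and stays where it is left; flat, it holds the corner up.
- shim_far_left (a joint): angle of the far left shim, rad: 0 standing (starts 0 to 0.04), 0.7 pressed flat (level, its stop). Goes down under about 4 N at the press point and stays where it is left; flat, it holds the corner up.
- shim_far_right (a joint): angle of the far right shim, rad: 0 standing (starts 0 to 0.04), 0.7 pressed flat (level, its stop). Goes down under about 4 N at the press point and stays where it is left; flat, it holds the corner up.
- pin_near_left (a joint): how far, in m, the hidden slip pin under the near left corner has been driven down by the plate: 0 at the start, about 0.0035 once a yielding corner has been pressed right down; it stays down as a witness.
- pin_near_right (a joint): how far, in m, the hidden slip pin under the near right corner has been driven down by the plate: 0 at the start, about 0.0035 once a yielding corner has been pressed right down; it stays down as a witness.
- pin_far_left (a joint): how far, in m, the hidden slip pin under the far left corner has been driven down by the plate: 0 at the start, about 0.0035 once a yielding corner has been pressed right down; it stays down as a witness.
- pin_far_right (a joint): how far, in m, the hidden slip pin under the far right corner has been driven down by the plate: 0 at the start, about 0.0035 once a yielding corner has been pressed right down; it stays down as a witness.
- stone: loose green stone, 22 x 24 x 12 mm, lying near the middle of the plate; origin at its underside. To be left alone.
- disc: loose plaster disc, 23 mm across, 9 mm high, lying near the middle of the plate; origin at its underside. To be left alone.
- pliers: loose pliers, 42 x 157 x 14 mm, lying on the bench to the left of the base; origin at their underside. To be left alone.
- ring_clamp: loose wooden ring clamp, 30 x 150 x 31 mm, lying on the bench to the left of the base; origin at its underside. To be left alone.
- jar: loose small brown jar with a white cap, 35 mm across, 46 mm high, standing to the left of the base; origin at its underside. To be left alone.

How it is judged:
By the outcome, as a careful person would: the job done as asked, in the order asked, and still so for the second after the job is handed in, with the robot touching nothing.
It also fails if it takes over 48 s, if anything falls off the work surface, if the arm or the gripper's body presses on something with over 40 N, if the wrist force passes 120 N, or if a joint passes its speed limit or range.

## Working session

There is one attempt and no reset: what is moved stays moved. The work goes in short steps, Python scripts to look and compute and a shell command to move; the robot and the scene stay as the last step left them, time stands still between calls to the robot, and variables do not carry over. Pictures are saved under pics/ and viewed, and the job is handed in when it is done.

```bash
ls; mkdir -p pics; python3 - <<'E'
from cell import monitor, vision, order, manip
import cv2
print(monitor.read_state())
for n in ("top","scene"):
    c=vision.camera(n); cv2.imwrite(f"pics/{n}0.png",c["color"]); print(n,c["fx"],c["cx"],c["cy"],c["cam_to_world"])
print(manip.grasp_offset)
E
```

```text
pics
{'clock': 0.0, 'joints': array([-1.40760986e+00,  3.00459684e-01,  1.52159282e+00,  1.04689329e-05,
        1.32070734e+00, -6.65989823e-02]), 'qd': array([-0.00036974,  0.00023103,  0.00049921,  0.0011505 , -0.00032288,
       -0.00268596]), 'effort': array([-7.56595600e-04, -5.31811345e+01, -3.52733552e+01,  7.07883644e-02,
        2.44344230e-02, -8.98818666e-05]), 'eef_pos': array([ 125.22919126, -535.27658924,  204.88763137]), 'eef_rot': array([-3.14042872e+00, -8.77940872e-05,  2.29782804e-01]), 'wrist_force': array([-0.79313264, -0.06849135, -0.11169512]), 'moment': array([-0.01182631,  0.03429281,  0.00883376]), 'finger_gap': 93.81324160648951}
top 438.72354910560176 312.93517949772314 235.73242658780018 [[-5.73323516e-03 -9.99244255e-01  3.84453953e-02  4.48624314e+02]
 [-9.99906038e-01  5.24982691e-03 -1.26630789e-02 -9.99643032e+00]
 [ 1.24516772e-02 -3.85143833e-02 -9.99180463e-01  9.25695726e+02]
 [ 0.00000000e+00  0.00000000e+00  0.00000000e+00  1.00000000e+00]]
scene 585.0912759637305 323.24673471654427 243.58549285749723 [[-6.66824679e-01 -3.54786881e-01  6.55340459e-01 -2.13356804e+02]
 [-7.44923157e-01  3.41935666e-01 -5.72860795e-01  5.87596997e+02]
 [-2.08407814e-02 -8.70175999e-01 -4.92300104e-01  5.76867517e+02]
 [ 0.00000000e+00  0.00000000e+00  0.00000000e+00  1.00000000e+00]]
18.8
```

View pics/top0.png

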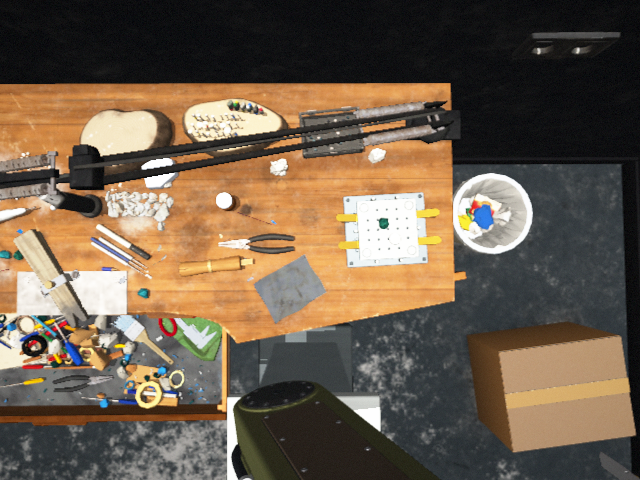

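View pics/scene0.png

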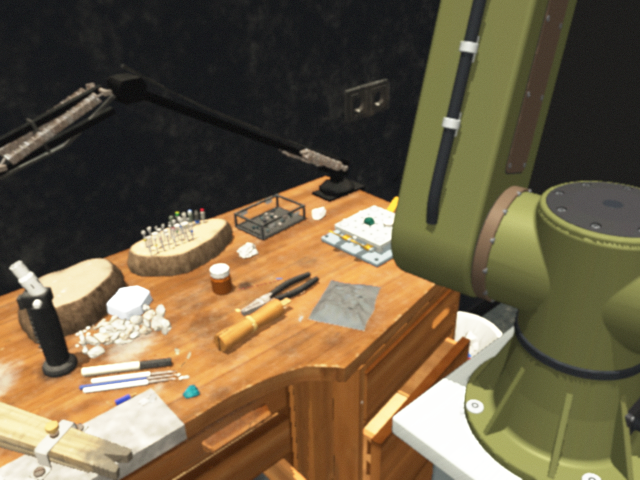

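The top view shows the plate around pixel (386,228), with brass tabs at its left (346,217; 348,245) and right (428,213; 430,240). I'll enlarge it.

```bash
cat > h.py <<'E'
import numpy as np
def ray(c,u,v,z):
    M=c["cam_to_world"]; d=M[:3,:3]@np.array([(u-c["cx"])/c["fx"],(v-c["cy"])/c["fy"],1]); o=M[:3,3]
    return o+d*(z-o[2])/d[2]
def proj(c,p):
    M=c["cam_to_world"]; q=M[:3,:3].T@(np.array(p)-M[:3,3]); return q[0]/q[2]*c["fx"]+c["cx"],q[1]/q[2]*c["fy"]+c["cy"]
E
python3 - <<'E'
from cell import vision
from h import *
import cv2
c=vision.camera("top"); im=c["color"]
cv2.imwrite("pics/topz.png",cv2.resize(im[180:280,325:455],None,fx=6,fy=6,interpolation=cv2.INTER_CUBIC))
hsv=cv2.cvtColor(im,cv2.COLOR_BGR2HSV)
sub=np.zeros(im.shape[:2],np.uint8); sub[180:280,325:455]=1
m=((hsv[...,1]<40)&(hsv[...,2]>200)).astype(np.uint8)*sub
y=((hsv[...,1]>150)&(hsv[...,2]>150)&(hsv[...,0]>18)&(hsv[...,0]<32)).astype(np.uint8)*sub
for n,k in(("plate",m),("tab",y)):
    for q in cv2.findContours(k,0,2)[0]:
        if cv2.contourArea(q)>25: r=cv2.minAreaRect(q); print(n,r,cv2.boxPoints(r).tolist())
E
```

```text
plate ((385.296875, 229.3446044921875), (70.83521270751953, 80.54246520996094), 86.8201675415039) [[343.1230163574219, 196.21536254882812], [423.5414733886719, 191.7476806640625], [427.4707336425781, 262.4738464355469], [347.0522766113281, 266.9415283203125]]
tab ((348.0, 244.5), (7.0, 20.0), 90.0) [[338.0, 241.0], [358.0, 241.0], [358.0, 248.0], [338.0, 248.0]]
tab ((429.5, 240.0), (8.0, 23.0), 90.0) [[418.0, 236.0], [441.0, 236.0], [441.0, 244.0], [418.0, 244.0]]
tab ((346.0, 217.5), (7.0, 20.0), 90.0) [[336.0, 214.0], [356.0, 214.0], [356.0, 221.0], [336.0, 221.0]]
tab ((427.9328918457031, 212.89634704589844), (8.392796516418457, 22.638463973999023), 83.6598129272461) [[416.219482421875, 209.97561645507812], [438.719482421875, 207.47561645507812], [439.64630126953125, 215.81707763671875], [417.14630126953125, 218.31707763671875]]
```

View pics/topz.png

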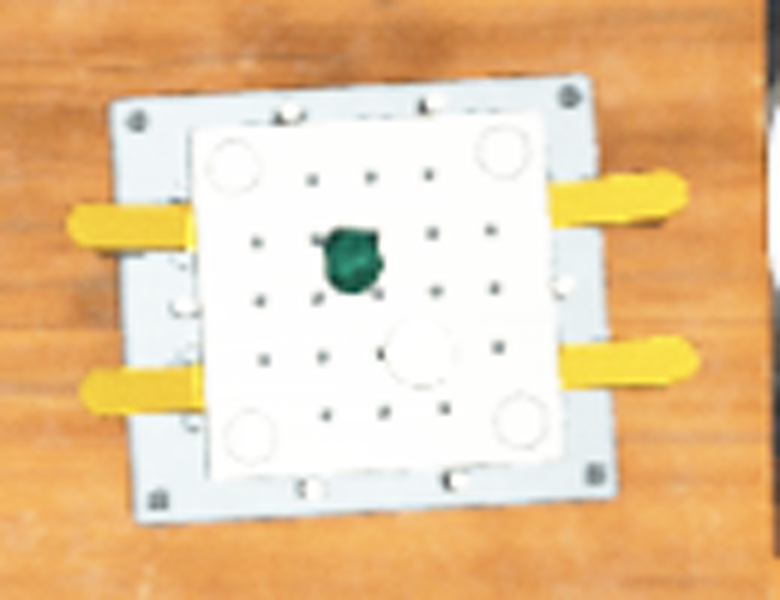

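Zoomed view: rings at (233,166) FL, (502,152) FR, (251,437) NL and (521,420) NR. The stone is at (352,260) and the disc at (422,352). Tab ends are at (85,225), (97,390), (672,190) and (680,358).

```bash
python3 - <<'E'
from cell import vision,monitor
from h import *
c=vision.camera("top")
Z=dict(FL=(233,166),FR=(502,152),NL=(251,437),NR=(521,420))
P={}
for k,(a,b) in Z.items():
    P[k]=ray(c,325+(a+.5)/6-.5,180+(b+.5)/6-.5,34); print(k,P[k].round(1))
C=sum(P.values())/4
ax=(P['FL']+P['FR']-P['NL']-P['NR']); ay=(P['FL']+P['NL']-P['FR']-P['NR'])
y1=np.arctan2(ax[1],ax[0]); y2=np.arctan2(-ay[0],ay[1]); print("C",C.round(1),"yaw",y1,y2,np.linalg.norm(ax)/2,np.linalg.norm(ay)/2)
y=(y1+y2)/2; R=np.array([[np.cos(y),-np.sin(y)],[np.sin(y),np.cos(y)]])
for k,s in dict(FL=(1,1),FR=(1,-1),NL=(-1,1),NR=(-1,-1)).items():
    print(k,(C[:2]+R@(46*np.array(s))).round(1))
for n,(a,b) in dict(tFL=(70,225),tNL=(82,390),tFR=(690,190),tNR=(698,358)).items():
    # tip of standing tab ~50 high
    p=ray(c,325+a/6-.4,180+b/6-.4,51); print(n,p.round(1),"in plate frame",(R.T@(p-C)[:2]).round(1))
for n,(a,b) in dict(bFL=(110,102),bFR=(588,75),bNL=(135,524),bNR=(617,495)).items():
    p=ray(c,325+a/6-.4,180+b/6-.4,10); print(n,p.round(1),"in plate frame",(R.T@(p-C)[:2]).round(1))
E
```

```text
FL [ 540.6 -124.7   34. ]
FR [ 545.  -216.6   34. ]
NL [ 448.4 -129.9   34. ]
NR [ 453.6 -221.8   34. ]
C [ 496.9 -173.3   34. ] yaw 0.056352343488138196 0.052310721955071866 91.9177547312123 92.00959923564615
FL [ 540.3 -124.8]
FR [ 545.3 -216.7]
NL [ 448.5 -129.8]
NR [ 453.5 -221.7]
tFL [519.3 -68.   51. ] in plate frame [ 28.1 103.9]
tNL [464.3 -71.5  51. ] in plate frame [-27.  103.4]
tFR [ 530.1 -275.6   51. ] in plate frame [  27.6 -104. ]
tNR [ 473.9 -277.3   51. ] in plate frame [ -28.7 -102.6]
bFL [565.7 -85.   10. ] in plate frame [73.5 84.4]
bFR [ 574.5 -252.8   10. ] in plate frame [ 73.2 -83.7]
bNL [418.4 -92.5  10. ] in plate frame [-74.   84.9]
bNR [ 427.4 -260.7   10. ] in plate frame [-74.1 -83.5]
```

```bash
python3 -m jog '[[0,0,0,0,0,0.0875,0],[0,0,0,0,0,0.0875,0],[2.1,-1.8,0,0,0,0,0],[2.1,-1.8,0,0,0,0,0],[2.1,-1.8,0,0,0,0,0],[2.1,-1.8,0,0,0,0,0],[2.1,-1.8,0,0,0,0,0],[2.1,-1.8,0,0,0,0,0]]' 20
python3 -m jog '[[2.1,-1.8,0,0,0,0,0],[2.1,-1.8,0,0,0,0,0],[2.1,-1.8,0,0,0,0,0],[2.1,-1.8,0,0,0,0,0],[2.1,-1.8,0,0,0,0,0],[2.1,-1.8,0,0,0,0,0],[0,0,0,0,0,0,0]]'
cat >> h.py <<'E'
from cell import monitor
def to(x,y,z):
    s=monitor.read_state(); from scipy.spatial.transform import Rotation as Ro
    R=Ro.from_euler("xyz",s["eef_rot"]).as_matrix()
    print("tool shift cm",(R.T@(np.array([x,y,z])-s["eef_pos"])/10).round(2),"rot",s["eef_rot"].round(4),"pos",s["eef_pos"].round(1),"F",s["wrist_force"].round(2),"t",s["clock"])
E
python3 -c "
from h import *
to(453.5,-221.7,60)"
```

```text
clock: 1.0
eef_pos: [245.8, -419.9, 205.4]
eef_rot: [-3.142, 0.0, 0.055]
wrist_force: [-0.0, 0.1, 0.9]
finger_gap: 33.3
clock: 1.7
eef_pos: [366.5, -304.4, 205.4]
eef_rot: [-3.141, -0.0, 0.058]
wrist_force: [0.2, -0.0, -0.2]
finger_gap: 0.6
tool shift cm [ 9.16 -7.75 14.54] rot [-3.1412e+00 -2.0000e-04  5.7500e-02] pos [ 366.5 -304.4  205.4] F [ 0.23 -0.01 -0.25] t 1.7
```

```bash
python3 -m jog '[[2.3,-1.94,1,0,0,0,0],[2.3,-1.94,2,0,0,0,0],[2.3,-1.94,2,0,0,0,0],[2.3,-1.94,3,0,0,0,0],[0,0,3,0,0,0,0],[0,0,2.5,0,0,0,0],[0,0,0,0,0,0,0]]'
python3 - <<'E'
from h import *
to(453.5,-221.7,60)
from cell import vision
import cv2
c=vision.camera("wrist"); cv2.imwrite("pics/w1.png",c["color"])
c=vision.camera("top"); cv2.imwrite("pics/t1.png",cv2.resize(c["color"][160:300,305:475],None,fx=4,fy=4))
E
```

```text
clock: 2.4
eef_pos: [450.9, -223.1, 67.6]
eef_rot: [-3.139, 0.005, 0.055]
wrist_force: [0.2, 0.1, 0.4]
finger_gap: 0.4
tool shift cm [ 0.27 -0.12  0.76] rot [-3.1386  0.0047  0.0548] pos [ 450.9 -223.1   67.6] F [0.2  0.11 0.45] t 2.4
```

View pics/w1.png

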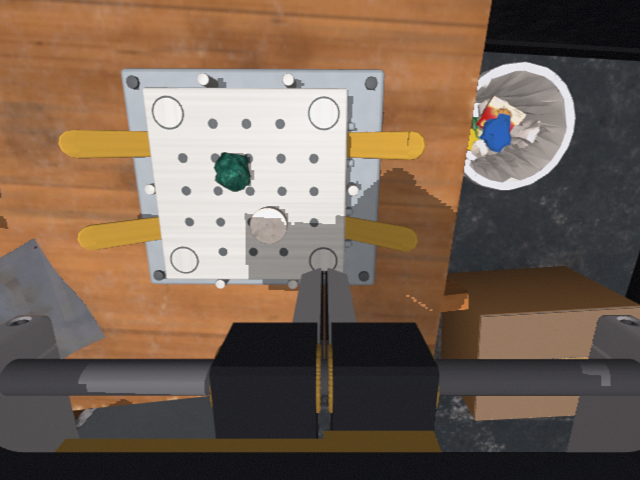

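View pics/t1.png

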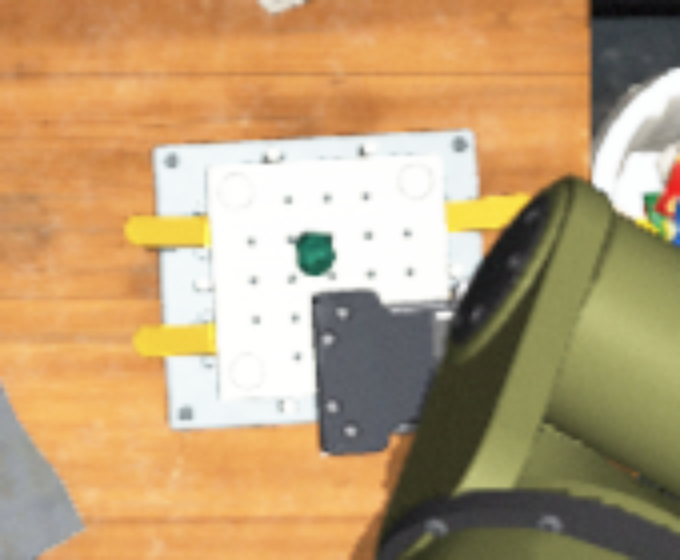

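The wrist view shows the shut fingertips just short of the NR ring at (323,260), with the other rings at (184,260), (168,112) and (323,113). I'll cross-check the positions from this view.

```bash
python3 - <<'E'
from h import *
from scipy.spatial.transform import Rotation as Ro
from cell import vision
s=monitor.read_state(); c=vision.camera("wrist")
T=np.eye(4);T[:3,:3]=Ro.from_euler("xyz",s["eef_rot"]).as_matrix();T[:3,3]=s["eef_pos"]
c["cam_to_world"]=T@c["tool_from_camera"]
import cv2; cv2.imwrite("pics/w2.png",c["color"])
for n,p in dict(NR=(323,260.5),NL=(184,260.5),FL=(168,112.5),FR=(323,113)).items(): print(n,ray(c,*p,34).round(1))
to(453.5,-221.7,40)
E
```

```text
NR [ 453.6 -223.4   34. ]
NL [ 448.5 -130.    34. ]
FL [ 542.4 -125.5   34. ]
FR [ 547.2 -218.4   34. ]
tool shift cm [ 0.06 -0.26  3.17] rot [ 3.1408e+00 -1.2000e-03  5.4200e-02] pos [ 453.  -224.3   71.7] F [-0.22 -0.3  -0.28] t 2.55
```

```bash
python3 -m jog '[[0.05,-0.2,1.5,0,0,0,0],[0,0,1.5,0,0,0,0],[0,0,0.2,0,0,0,0],[0,0,0,0,0,0,0]]'
python3 -m jog '[[0,0,0.15,0,0,0,0],[0,0,0.1,0,0,0,0],[0,0,0,0,0,0,0]]'; python3 -c "
from h import *
to(453.5,-222.5,34)"
```

```text
clock: 2.95
eef_pos: [453.4, -222.0, 39.5]
eef_rot: [3.141, -0.001, 0.055]
wrist_force: [-0.6, 0.4, 0.4]
finger_gap: 0.5
clock: 3.25
eef_pos: [453.2, -221.7, 36.3]
eef_rot: [3.141, -0.001, 0.055]
wrist_force: [0.3, -0.8, -1.0]
finger_gap: 0.6
tool shift cm [0.02 0.09 0.24] rot [ 3.1412e+00 -5.0000e-04  5.4800e-02] pos [ 453.2 -221.7   36.3] F [ 0.26 -0.82 -0.98] t 3.25
```

```bash
for i in 1 2 3; do python3 -m jog '[[0,0,0.1,0,0,0,0],[0,0,0,0,0,0,0]]' | grep -E "pos|force"; done
```

```text
eef_pos: [453.1, -221.5, 34.9]
wrist_force: [-0.0, 0.3, 0.0]
eef_pos: [453.2, -221.6, 34.2]
wrist_force: [-0.2, -0.1, 5.4]
eef_pos: [453.3, -221.6, 34.1]
wrist_force: [-6.3, 3.6, 18.3]
```

NR is rigid: 18 N at z = 34.1. On to NL.

```bash
python3 -m jog '[[0,0,-1.5,0,0,0,0],[0,0,-1.5,0,0,0,0],[0,-3.06,0,0,0,0,0],[0,-3.06,0,0,0,0,0],[0,-3.06,0,0,0,0,0],[0,0,1.3,0,0,0,0],[0,0,1.2,0,0,0,0],[0,0,0,0,0,0,0]]'; python3 -m jog '[[0,0,0,0,0,0,0]]';python3 -c "
from h import *
to(448.5,-130,36)"
```

```text
clock: 4.65
eef_pos: [447.2, -129.8, 36.5]
eef_rot: [-3.141, 0.002, 0.055]
wrist_force: [-0.1, 0.7, 0.4]
finger_gap: 0.4
clock: 4.75
eef_pos: [447.9, -130.3, 37.8]
eef_rot: [-3.141, 0.001, 0.054]
wrist_force: [-0.4, 0.1, -0.5]
finger_gap: 0.1
tool shift cm [ 0.06 -0.02  0.18] rot [-3.1413e+00  7.0000e-04  5.4100e-02] pos [ 447.9 -130.3   37.8] F [-0.42  0.14 -0.55] t 4.75
```

```bash
python3 -m jog '[[0,0,0.2,0,0,0,0],[0,0,0,0,0,0,0]]' | grep -E "pos|force"; for i in 1 2 3; do python3 -m jog '[[0,0,0.1,0,0,0,0],[0,0,0,0,0,0,0]]' | grep -E "pos|force"; done
```

```text
eef_pos: [448.1, -130.2, 36.0]
wrist_force: [0.3, -0.3, 0.4]
eef_pos: [448.0, -129.9, 35.0]
wrist_force: [-0.6, -0.0, -0.0]
eef_pos: [448.1, -129.9, 34.3]
wrist_force: [-1.4, 0.8, 4.0]
eef_pos: [448.3, -129.9, 34.1]
wrist_force: [-6.8, 3.1, 19.5]
```

NL is rigid too. FL next.

```bash
python3 -m jog '[[0,0,-1.5,0,0,0,0],[0,0,-1.5,0,0,0,0],[3.1,0.05,0,0,0,0,0],[3.1,0,0,0,0,0,0],[3.1,0,0,0,0,0,0],[0,0,1.3,0,0,0,0],[0,0,1.2,0,0,0,0],[0,0,0,0,0,0,0]]'; python3 -m jog '[[0,0,0,0,0,0,0]]';python3 -c "
from h import *
to(541,-125.1,36)"
```

```text
clock: 6.35
eef_pos: [539.1, -124.9, 35.8]
eef_rot: [-3.14, 0.004, 0.055]
wrist_force: [0.3, -0.5, 0.0]
finger_gap: 0.6
clock: 6.45
eef_pos: [540.2, -125.3, 37.7]
eef_rot: [-3.141, 0.001, 0.054]
wrist_force: [-0.2, -1.1, 0.6]
finger_gap: 0.2
tool shift cm [ 0.08 -0.02  0.17] rot [-3.1413e+00  1.0000e-03  5.4500e-02] pos [ 540.2 -125.3   37.7] F [-0.19 -1.08  0.63] t 6.45
```

```bash
python3 -m jog '[[0,0,0.2,0,0,0,0],[0,0,0,0,0,0,0]]' | grep -E "pos|force"; for i in 1 2 3; do python3 -m jog '[[0,0,0.1,0,0,0,0],[0,0,0,0,0,0,0]]' | grep -E "pos|force"; done
```

```text
eef_pos: [540.8, -125.4, 36.3]
wrist_force: [-0.6, -0.1, 0.1]
eef_pos: [540.9, -125.3, 35.0]
wrist_force: [0.1, 0.3, -0.2]
eef_pos: [541.0, -125.3, 34.3]
wrist_force: [-1.8, 0.8, 4.1]
eef_pos: [541.1, -125.3, 34.2]
wrist_force: [-6.7, 1.7, 15.4]
```

FL is rigid as well, so it should be FR. I'll verify by pressing.

```bash
python3 -m jog '[[0,0,-1.5,0,0,0,0],[0,0,-1.5,0,0,0,0],[0,3.09,0,0,0,0,0],[0,3.09,0,0,0,0,0],[0,3.09,0,0,0,0,0],[0,0,1.3,0,0,0,0],[0,0,1.2,0,0,0,0],[0,0,0,0,0,0,0]]'; python3 -m jog '[[0,0,0.1,0,0,0,0],[0,0,0.1,0,0,0,0],[0,0,0,0,0,0,0]]';python3 -c "
from h import *
to(546,-217.5,36)"
```

```text
clock: 8.05
eef_pos: [545.0, -216.6, 36.0]
eef_rot: [-3.14, 0.003, 0.055]
wrist_force: [-2.5, 0.6, 1.0]
finger_gap: 0.6
clock: 8.35
eef_pos: [546.2, -217.4, 36.3]
eef_rot: [3.141, -0.0, 0.055]
wrist_force: [-0.2, 0.3, -0.2]
finger_gap: 0.5
tool shift cm [-0.02  0.01  0.03] rot [ 3.1414e+00 -4.0000e-04  5.5400e-02] pos [ 546.2 -217.4   36.3] F [-0.22  0.27 -0.2 ] t 8.35
```

```bash
for i in 1 2 3 ; do python3 -m jog '[[0,0,0.1,0,0,0,0],[0,0,0,0,0,0,0]]' | grep -E "pos|force"; done
```

```text
eef_pos: [546.0, -217.7, 35.0]
wrist_force: [-0.3, 0.6, -0.9]
eef_pos: [546.1, -217.9, 34.1]
wrist_force: [1.0, 0.4, 1.4]
eef_pos: [546.2, -218.0, 33.1]
wrist_force: [1.0, -0.4, 2.8]
```

It gives. Pressing down to the stop.

```bash
for i in 1 2 3 4 5; do python3 -m jog '[[0,0,0.1,0,0,0,0],[0,0,0,0,0,0,0]]' | grep -E "pos|force"; done
```

```text
eef_pos: [546.3, -218.0, 32.1]
wrist_force: [2.2, -2.8, 3.5]
eef_pos: [546.3, -218.0, 31.1]
wrist_force: [1.9, -1.7, 4.4]
eef_pos: [546.2, -217.9, 30.0]
wrist_force: [3.9, -3.6, 3.7]
eef_pos: [546.3, -218.0, 29.6]
wrist_force: [0.8, -1.9, 11.0]
eef_pos: [546.4, -218.1, 29.3]
wrist_force: [-2.4, -0.2, 16.7]
```

Stop reached: about 4.8 mm down with the force rising sharply. One more millimetre to be sure, then lift and check the spring-back.

```bash
python3 -m jog '[[0,0,0.1,0,0,0,0],[0,0,0,0,0,0,0],[0,0,0,0,0,0,0]]' | grep -E "pos|force"
python3 -m jog '[[0,0,-0.5,0,0,0,0],[0,0,-1.5,0,0,0,0],[0,0,-2,0,0,0,0],[0,0,-1,0,0,0,0],[-0.9,2.7,0,0,0,0,0],[-0.9,2.7,0,0,0,0,0],[0,0,0,0,0,0,0],[0,0,0,0,0,0,0]]'
python3 - <<'E'
from h import *
to(530.8,-272.2,60)
from cell import vision
import cv2
c=vision.camera("wrist"); cv2.imwrite("pics/w3.png",c["color"])
E
```

```text
eef_pos: [546.5, -218.1, 29.0]
wrist_force: [-4.8, 0.9, 25.0]
clock: 11.05
eef_pos: [530.6, -272.6, 76.7]
eef_rot: [-3.141, 0.001, 0.054]
wrist_force: [-0.1, 0.1, -0.2]
finger_gap: 0.5
tool shift cm [ 0.02 -0.04  1.67] rot [-3.1408e+00  8.0000e-04  5.3800e-02] pos [ 530.6 -272.6   76.7] F [-0.1   0.08 -0.17] t 11.05
```

View pics/w3.png

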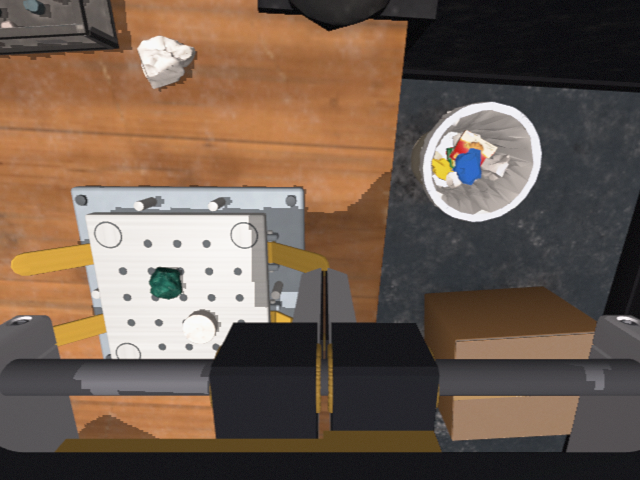

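The tab's tip is at pixel (328,263), by the fingertips at (323,272), so they are close together. I'll check the lateral match.

```bash
python3 - <<'E'
from h import *
from scipy.spatial.transform import Rotation as Ro
from cell import vision
s=monitor.read_state(); c=vision.camera("wrist")
T=np.eye(4);T[:3,:3]=Ro.from_euler("xyz",s["eef_rot"]).as_matrix();T[:3,3]=s["eef_pos"]
c["cam_to_world"]=T@c["tool_from_camera"]
print(s["eef_pos"],ray(c,328,263,50), proj(c,s["eef_pos"]))
for e in [(265,250),(265,265),(300,252),(300,272)]: print(ray(c,*e,40))
E
```

```text
[ 530.83744932 -272.09620001   76.71223881] [ 533.992696   -274.51829203   50.        ] (np.float64(323.9554015787064), np.float64(283.9763335497681))
[ 537.26022636 -232.36772577   40.        ]
[ 526.63252959 -232.46217721   40.        ]
[ 537.14207695 -255.71854863   40.        ]
[ 522.8878282  -256.23427824   40.        ]
```

```bash
python3 -m jog '[[0,0,1,0,0,0,0],[0,0,1,0,0,0,0],[0,0,0.5,0,0,0,0],[0,0,0,0,0,0,0]]' | grep -E "pos|force"
python3 -m jog '[[0,0,0.3,0,0,0,0],[0,0,0.3,0,0,0,0],[0,0,0.3,0,0,0,0],[0,0,0,0,0,0,0]]' | grep -E "pos|force"
```

```text
eef_pos: [530.6, -272.2, 50.7]
wrist_force: [0.6, -0.8, 0.5]
eef_pos: [531.0, -272.7, 42.7]
wrist_force: [-0.3, 0.7, 0.3]
```

```bash
for i in 1 2; do python3 -m jog '[[0,0,0.3,0,0,0,0],[0,0,0.3,0,0,0,0],[0,0,0.3,0,0,0,0],[0,0,0,0,0,0,0]]' | grep -E "pos|force"; done
```

```text
eef_pos: [530.8, -272.6, 33.4]
wrist_force: [0.4, -1.0, 0.8]
eef_pos: [530.8, -272.6, 24.4]
wrist_force: [-1.5, 0.3, -0.0]
```

There is no force, so I'll look.

```bash
python3 - <<'E'
from cell import vision
import cv2
c=vision.camera("wrist"); cv2.imwrite("pics/w4.png",c["color"])
c=vision.camera("scene"); cv2.imwrite("pics/s4.png",cv2.resize(c["color"][150:330,270:510],None,fx=3.2,fy=3.2))
E
```

```text
(no output)
```

View pics/w4.png

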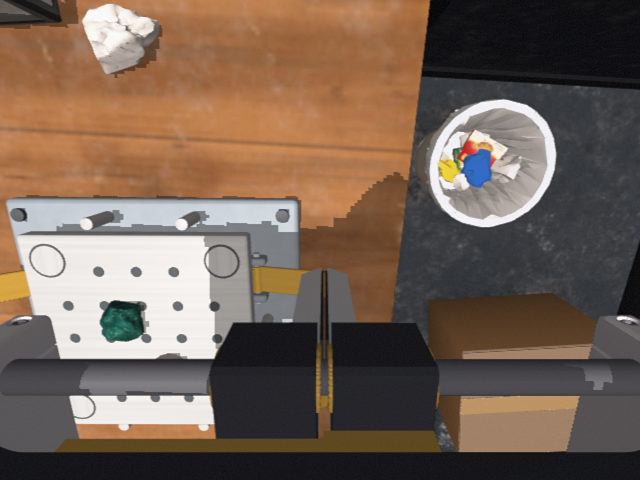

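View pics/s4.png

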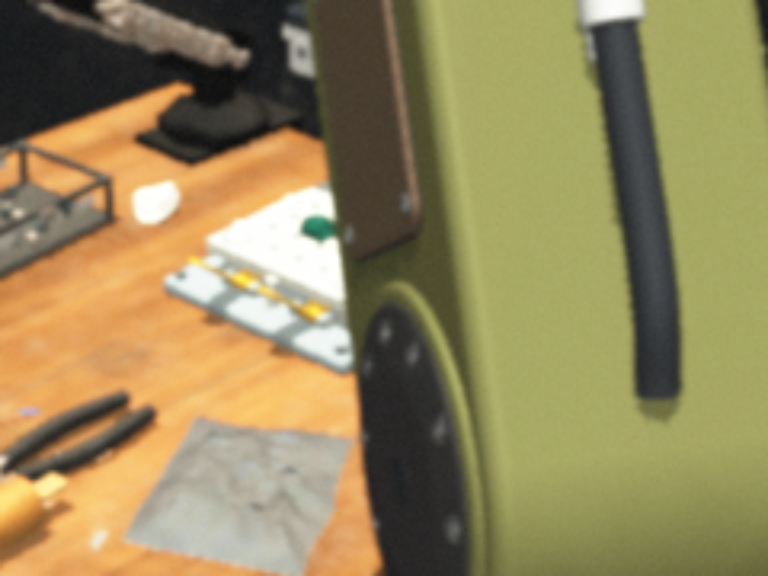

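The tab, at (253..310, 268..290), follows under the fingers and looks flatter. Continuing down to its stop.

```bash
python3 -m jog '[[0,0,0.3,0,0,0,0],[0,0,0.3,0,0,0,0],[0,0,0,0,0,0,0]]' | grep -E "pos|force"; for i in 1 2 3; do python3 -m jog '[[0,0,0.1,0,0,0,0],[0,0,0,0,0,0,0]]' | grep -E "pos|force"; done
```

```text
eef_pos: [530.9, -272.7, 18.5]
wrist_force: [-0.3, -0.2, 0.3]
eef_pos: [530.9, -272.6, 17.8]
wrist_force: [-0.9, -0.0, 0.8]
eef_pos: [531.0, -272.7, 16.9]
wrist_force: [-0.1, -0.9, 0.5]
eef_pos: [531.0, -272.8, 15.9]
wrist_force: [-0.1, -0.4, 2.5]
```

```bash
for i in 1 2 3; do python3 -m jog '[[0,0,0.1,0,0,0,0],[0,0,0,0,0,0,0]]' | grep -E "pos|force"; done
python3 - <<'E'
from cell import vision
import cv2
c=vision.camera("wrist"); cv2.imwrite("pics/w5.png",cv2.resize(c["color"][180:400,160:420],None,fx=3,fy=3)[:600])
E
```

```text
eef_pos: [531.0, -272.8, 14.9]
wrist_force: [-0.7, -0.8, 1.2]
eef_pos: [531.1, -272.8, 14.4]
wrist_force: [-1.3, -0.5, 7.5]
eef_pos: [531.2, -272.8, 14.1]
wrist_force: [-5.8, 0.7, 14.3]
```

View pics/w5.png

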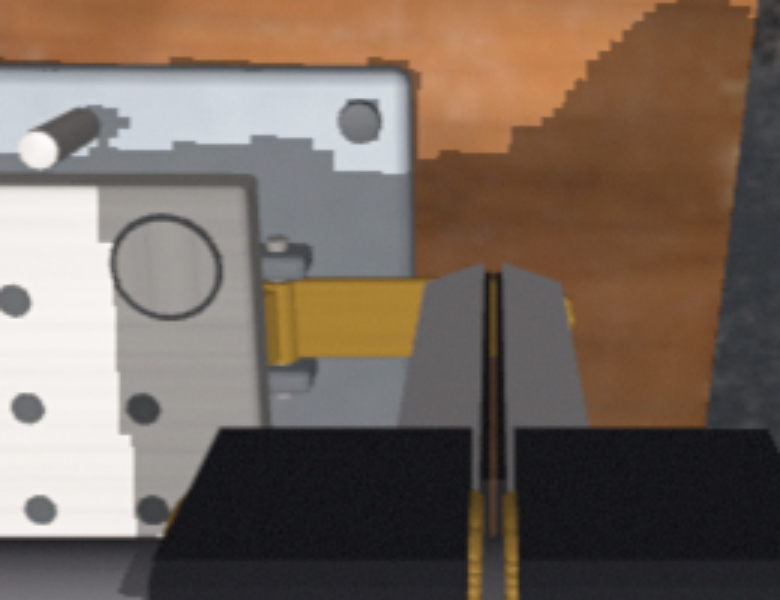

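The tab is flat under the fingers and pressed against its stop: 14 N at z = 14.1, with its tip showing at (572,312). I'll give one more firm press, then retreat and check.

```bash
python3 -m jog '[[0,0,0.1,0,0,0,0],[0,0,0,0,0,0,0],[0,0,0,0,0,0,0]]' | grep -E "pos|force"
python3 -m jog '[[0,0,-0.5,0,0,0,0],[0,0,-1.5,0,0,0,0],[0,0,-2,0,0,0,0],[0,0,-2.5,0,0,0,0],[0,0,-2.5,0,0,0,0],[-2,2,-2,0,0,0,0],[-2,2,-2,0,0,0,0],[-2,2,-2,0,0,0,0]]'
python3 -m jog '[[-3,2.5,0,0,0,0,0],[-3,2.5,0,0,0,0,0],[-3,2.5,0,0,0,0,0],[-3,2.5,0,0,0,0,0],[-3,2.5,0,0,0,0,0],[-3,2.5,0,0,0,0,0],[0,0,0,0,0,0,0],[0,0,0,0,0,0,0]]'
python3 - <<'E'
from cell import vision
import cv2
c=vision.camera("top"); cv2.imwrite("pics/t6.png",cv2.resize(c["color"][180:280,325:455],None,fx=6,fy=6,interpolation=cv2.INTER_CUBIC)); cv2.imwrite("pics/t6f.png",c["color"])
c=vision.camera("scene"); cv2.imwrite("pics/s6.png",cv2.resize(c["color"][150:330,270:510],None,fx=3.2,fy=3.2))
E
```

```text
eef_pos: [531.4, -272.8, 13.7]
wrist_force: [-8.5, 3.2, 21.6]
clock: 15.5
eef_pos: [473.6, -336.2, 163.4]
eef_rot: [-3.141, -0.0, 0.055]
wrist_force: [-0.1, 1.0, 0.7]
finger_gap: 0.5
clock: 16.3
eef_pos: [302.6, -495.6, 162.3]
eef_rot: [-3.141, -0.0, 0.053]
wrist_force: [0.0, 0.8, 0.2]
finger_gap: 0.7
```

View pics/t6.png

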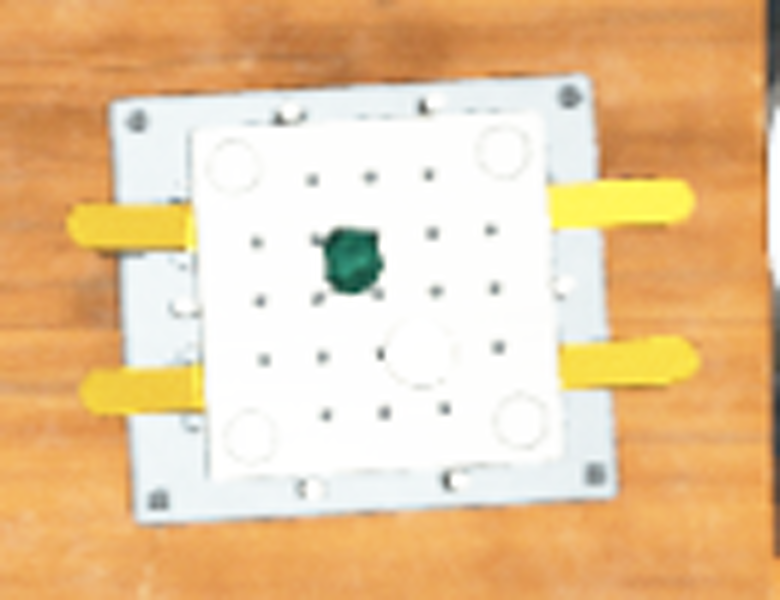

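View pics/s6.png

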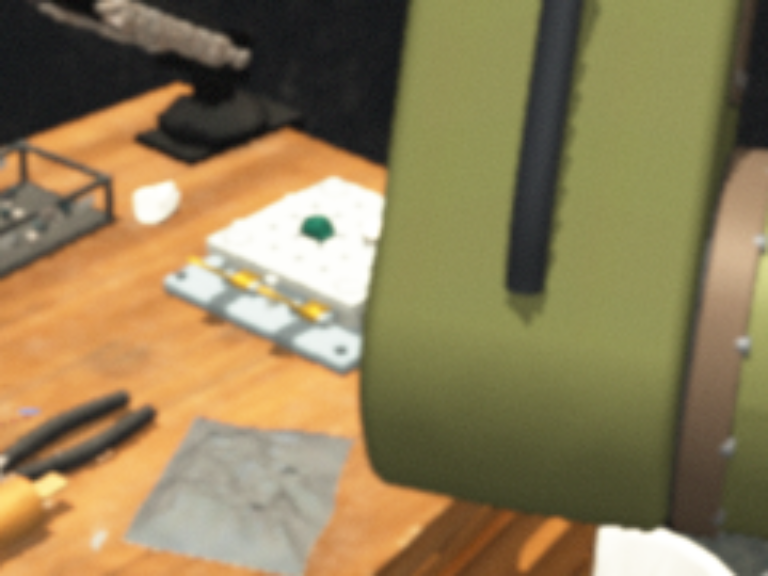

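The FR tab's tip is now at (695,200), moved from (690,190). The other tabs, the plate, stone and disc are unchanged. A numeric check of flatness follows.

```bash
python3 - <<'E'
from h import *
from cell import vision
c=vision.camera("top"); C=np.array([496.9,-173.3]); y=.0543; R=np.array([[np.cos(y),-np.sin(y)],[np.sin(y),np.cos(y)]])
for hinge in (60,61,62):
  for a,n in ((0,'flat'),(.1,'0.1 short'),(.7,'standing')):
    p=C+R@np.array([28,-(hinge+56*np.cos(a))]); u,v=proj(c,(*p,14+56*np.sin(a)))
    print(hinge,n,round((u-325+.4)*6),round((v-180+.4)*6))
E
```

```text
60 flat 692 197
60 0.1 short 696 195
60 standing 686 189
61 flat 695 197
61 0.1 short 699 195
61 standing 689 189
62 flat 698 196
62 0.1 short 702 195
62 standing 692 189
```

The prediction for a flat tab matches the picture (695, about 198).

```bash
python3 -c "
from cell import order
print(order.sign_off())"
```

```text
the job is handed in; nothing more can be done
None
```

I found the corner that gives, the far right, pushed it right down, then pressed its brass tab flat. I handed the job in at about 16.5 s of the 48 s allowed, with the robot clear of everything.

- **Finding the corner:** near right, near left and far left did not give; each reached 15–20 N at z ≈ 34 mm. The far right went down at about 3–4 N to a stop roughly 5 mm lower, where I pressed it to 25 N.
- **Pressing the tab:** I pressed the far-right tab to its stop at z ≈ 14 mm, ending with 22 N. Almost no force showed on the way down, well under the 4 N expected, so I relied on the stop and the pictures instead.
- **Last checks:** in the final top view the far-right tab's tip is where a flat tab should be, within about 1 pixel. That view alone cannot rule out a tab slightly short of flat, so the height and force at the stop are the stronger evidence. The other three tabs, the plate, the stone and the disc look unchanged there, and the pliers and ring clamp, only partly in the final scene view, look undisturbed. I did not re-check the jar, but the arm went nowhere near it.
- **Not seen directly:** the slip pin is hidden, so I judge it driven only from the roughly 5 mm of travel and the firm stop.

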